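# Sort sealed parts tins by heft

### The job

Three identical closed parts tins stand on the plywood board, and only their weight tells which are full of steel parts and which are empty. Lift each one to feel its heft, then stand the full tins in the pockets of the green tray and the empty ones in the pockets of the yellow tray, lid up, one tin to a pocket. Set them down without dropping or tipping them, and leave the other things on the bench where they are.

Things in the scene. Friction and masses are not known exactly. Their poses are not given: they have to be found in the camera images.
- tin_a: one of three look-alike closed tins, upright, blue with grey lid; 52 mm along its x, 66 mm along y, 96 mm tall; origin: centre of the underside, z up. Grip across x (those faces are flat; steel clips on the y ends). Full: 0.54 to 0.66 kg in all; empty: 0.18 to 0.22 kg. At least one is full and one empty, drawn afresh each start
- tin_b: one of three look-alike closed tins, upright, blue with grey lid; 52 mm along its x, 66 mm along y, 96 mm tall; origin: centre of the underside, z up. Grip across x (those faces are flat; steel clips on the y ends). Full: 0.54 to 0.66 kg in all; empty: 0.18 to 0.22 kg. At least one is full and one empty, drawn afresh each start
- tin_c: one of three look-alike closed tins, upright, blue with grey lid; 52 mm along its x, 66 mm along y, 96 mm tall; origin: centre of the underside, z up. Grip across x (those faces are flat; steel clips on the y ends). Full: 0.54 to 0.66 kg in all; empty: 0.18 to 0.22 kg. At least one is full and one empty, drawn afresh each start
- green_tray: green: the tray for full tins; fixed tray, 72 mm in its x, 166 mm in its y. Two open pockets, centres at y = +40 and -40 mm, each 60 mm (x) by 74 mm (y), for one tin each with its x along the tray's x (either way round). Floor 5 mm, rim and middle rib 18 mm above the board, walls 6 mm. Origin: centre of the underside, on the board
- yellow_tray: yellow: the tray for empty tins; fixed tray, 72 mm in its x, 166 mm in its y. Two open pockets, centres at y = +40 and -40 mm, each 60 mm (x) by 74 mm (y), for one tin each with its x along the tray's x (either way round). Floor 5 mm, rim and middle rib 18 mm above the board, walls 6 mm. Origin: centre of the underside, on the board
- work_board: fixed plywood board, 290 x 520 mm, 20 mm thick, on which tins and trays stand; origin: centre of the underside, so its top is 20 mm above the origin
- gear_shaft: bystander: steel gear shaft with two pinions, lying along its y, 98 mm long, 28 mm high; origin: centre of the underside
- grease_pot: bystander: red grease pot with white lid, upright, 49 mm across, 41 mm high; origin: centre of the underside
Things that resemble listed ones, but are neither listed nor needed, are in the scene too. Leave any pink look-alike of the tin_c alone.

How it is judged:
By the outcome, as a careful person would: the job done as asked, in the order asked, and still so for the second after the job is handed in, with the robot touching nothing.
It also fails if it takes over 67 s, if anything falls off the work surface, if the arm or the gripper's body presses on something with over 40 N, if the wrist force passes 120 N, or if a joint passes its speed limit or range.

### The arm

A 7-joint arm with a two-finger parallel gripper is mounted at the origin on a cart in front of the work surface, level with it; the furniture and walls round the work are solid. World frame = base frame: x ahead of the robot, y to its left, z up, the work surface at z = 0. Lengths are in m, angles in rad, forces in N, time in s.
With the tool pointing down it reaches from about 0.425 to 0.875 m from the base axis. Payload 4.7 kg.
Tool frame: the origin (TCP) lies at the very end of the fingers, on their centre line; the grasp point (between the pads) lies 19 mm behind it (grasp_offset is the distance from the TCP to the grasp point, in m); z points along the fingers, y is the line along which they close (so a half turn about z gives the same grasp; the last joint's range is limited). The gripper opens to 85 mm and grips with 20 to 120 N. Pads are 22 mm wide; open, the fingers measure 114 mm over their backs; the gripper's body (76 mm by 85 mm) begins 54 mm behind the grasp point. The pads swing forward as they close: fully open they stand 13 mm farther back than shut.
Start: joints at [1.218, 0.321, -0.07, 1.45, 0.023, 1.371, -0.057], TCP at [0.233, -0.607, 0.231] pointing down, gripper open.
Joint ranges: [-2.86, 2.86], [-0.3, 2.09], [-1.38, 1.24], [0.06, 2.45], [-1.56, 4.7], [0.09, 2.05], [-2.69, 2.69]. Speed limits (rad/s): [2.57, 2.57, 3.14, 3.14, 3.14, 3.14, 3.14].

### API

Orientations are given as [roll, pitch, yaw] about the fixed x, y, z axes, in that order (R = Rz(yaw) Ry(pitch) Rx(roll)).
In Python, from plant import sense, get_image, camera_params, finish_job, grasp_offset gives the robot as it stands.
- The arm moves only by the tool apply_moves, never from a script. Its argument "increments" is a list of rows, each a list of 7 numbers: the closure, from 0 (fully open) to 1 (shut), then the shift along the tool's x, y, z in m, then the turn, a rotation vector about the tool's x, y, z in rad. In form: [[hand, x, y, z, ax, ay, az], ...]. A call has 1 to 5 rows; each row shifts and turns the commanded pose from where the row before left it, along the tool's axes as they then stand; what a row does not reach is not made up. A row lasts 1/8 s, in which the tool goes at most 62.5 mm and 10.7 degrees, less where a joint would pass 70% of its speed; a pose out of reach is approached as far as the arm can. A call is refused whole if a number of a shift passes 0.0625 or a number of a turn 0.188, either way. A call with a gripper value outside its range is refused whole. The fingers move at their own pace and stop on an object; the grip force is fixed at half the most. Time passes only in rows, so rows that do not move let the fingers close. It gives the time, the measured TCP pose, the force, the opening and the grip force at its end, in the units of the state.
- sense(): the state, without advancing time (a new reading comes with each control period).
- get_image(name): name is "side" or "top" or "wrist"; returns the picture (384x512x3 uint8, red, green, blue); there is no depth.
- camera_params(name): a dict with "K" (3x3 intrinsics, pixels), "k1" (the pictures are not rectified: a ray, as slopes to the right and down, at radius r is drawn at 1 + k1 r^2 times it, then the intrinsics apply), "T" (4x4, takes a point from camera to world coordinates). Camera axes: x right, y down, z forward; pixel columns grow to the right and rows downward; lengths in m; the calibration is good to about 2 mm. A picture is of the moment at which its call begins: read the wrist's pose just before it. camera_params takes no time and is no camera call; for the wrist camera it gives the pose at the moment of the call.
- finish_job(): hands the job in; it is judged then, once.
The state is a dict: "t": time; "joint_positions": joint angles; "joint_vel": joint speeds; "tau": joint torques, N m; "position": TCP position; "ee_rot": TCP orientation; "contact_force": force on the tool from outside, world axes, zero at the start; "moment": the same for the moment, N m; "finger_gap": opening from 0.0 (shut) to 1.0 (fully open); "gripper_force": force on a finger pad.
Only numpy, scipy, OpenCV 4.12 (cv2) and the standard library are available. Lean on these libraries where they do the work, as an engineer would, in place of code of your own. Each camera call takes 0.05 s, during which the arm holds its last target. There are 200 camera calls.

## Working session

There is one attempt and no reset: what is moved stays moved. The work goes in short steps, Python scripts to look and compute and a tool call to move; the robot and the scene stay as the last step left them, time stands still between calls to the robot, and variables do not carry over. Pictures are saved under pics/ and viewed, at most 10 in all, crops included, and the job is handed in when it is done.

Besides the shell and the picture viewer there is one more tool, called after "Request:" as a command line: name --pt "numbers of a row" for each row, then --argument value for the rest. apply_moves: Moves the arm, as the interface text tells. Its arguments: {"type":"object","properties":{"increments":{"type":"array"}},"required":["increments"]}

```bash
mkdir -p pics; ls; python3 - <<'E'
from plant import *
import cv2,numpy as np
s=sense();print(s, grasp_offset)
a=get_image("top");b=get_image("side")
for n,i in(("top",a),("side",b)):
    cv2.imwrite(f"pics/{n}0.png",i[:,:,::-1]); p=camera_params(n);print(n,p["K"],p["k1"],np.round(p["T"],4).tolist())
E
```

```text
pics
{'t': 0.0, 'joint_positions': array([ 1.21808997,  0.32185799, -0.07010136,  1.45170754,  0.02261268,
        1.37082669, -0.05692005]), 'joint_vel': array([ 3.26232968e-04, -1.36963056e-03,  7.65728938e-04, -9.84391681e-04,
        1.34440790e-03,  1.92990775e-04,  5.60898939e-06]), 'tau': array([-3.54869835e-04, -4.93585360e+01, -3.82635221e-01, -3.14330828e+01,
        1.27318333e-02,  1.13724562e-02,  1.40831406e-05]), 'position': array([ 0.23286953, -0.60624935,  0.2301846 ]), 'ee_rot': array([-3.13958351e+00,  1.08587515e-04,  3.66836018e-01]), 'contact_force': array([-0.40143998,  0.18576741,  0.18186571]), 'moment': array([0.03883417, 0.0063535 , 0.02756415]), 'gripper_force': 0.0, 'finger_gap': 1.003090516987896} 0.0187
top [[387.85543894   0.         257.96012586]
 [  0.         387.85543894 186.47389532]
 [  0.           0.           1.        ]] -0.1073135862725834 [[-0.0269, -0.994, 0.106, 0.447], [-0.9994, 0.0245, -0.0237, -0.0901], [0.0209, -0.1065, -0.9941, 1.2794], [0.0, 0.0, 0.0, 1.0]]
side [[481.26009606   0.         254.71750663]
 [  0.         481.26009606 187.28267437]
 [  0.           0.           1.        ]] 0.002711711898785446 [[0.8613, -0.2915, 0.4162, -0.031], [-0.5081, -0.4991, 0.7019, -1.15], [0.0031, -0.816, -0.578, 0.8809], [0.0, 0.0, 0.0, 1.0]]
```

View pics/top0.png

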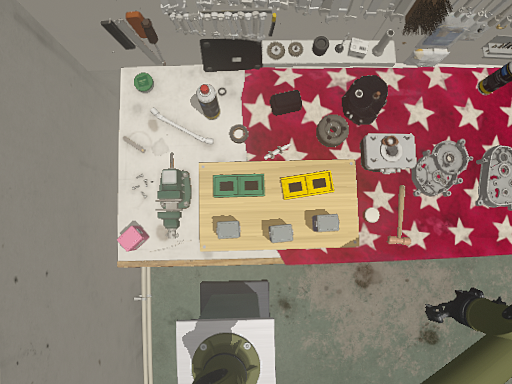

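View pics/side0.png

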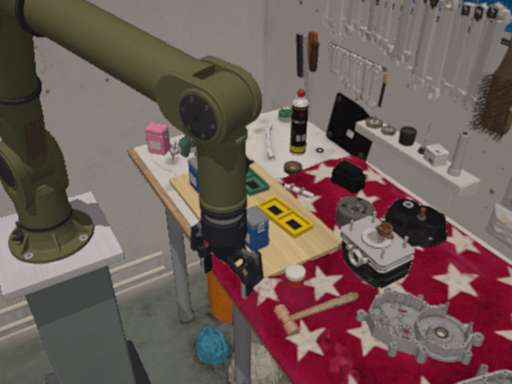

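The top view shows three grey lids at about (228,229), (281,232) and (325,222). The green tray is at (238,185), the yellow tray at (306,184), and the pink look-alike tin at (132,236). The side view shows blue bodies under the lids, with the arm hiding most of the rest.

Could be taken for a tin: the three grey-lidded items on the board, the pink tin at (132,236), and the grey casting at (388,150) on the cloth. By the description it is the three on the board. I'll measure and check them in one crop.

```bash
cat >h.py <<'E'
import numpy as np,cv2
from plant import *
def cast(uv,z,p):
    uv=np.asarray(uv,float).reshape(-1,1,2)
    d=np.array([p["k1"],0,0,0,0.])
    n=cv2.undistortPoints(uv,p["K"],d)[:,0]
    r=np.c_[n,np.ones(len(n))]@p["T"][:3,:3].T; o=p["T"][:3,3]
    return o+r*((z-o[2])/r[:,2])[:,None]
def rect(mask,z,p,mina=100):
    out=[]
    for c in cv2.findContours(mask.astype(np.uint8),cv2.RETR_EXTERNAL,cv2.CHAIN_APPROX_NONE)[0]:
        if cv2.contourArea(c)<mina: continue
        w=cast(c,z,p)[:,:2]; (cx,cy),(a,b),th=cv2.minAreaRect((w*1000).astype(np.float32))
        if a>b: a,b,th=b,a,th-90   # a short side (x), direction th
        th=(th+90)%180-90
        out.append((c[:,0].mean(0).round(0).tolist(),round(cx),round(cy),round(a),round(b),round(th,1)))
    return out
E
python3 - <<'E'
from h import *
a=cv2.imread("pics/top0.png");p=camera_params("top")
h=cv2.cvtColor(a,cv2.COLOR_BGR2HSV);H,S,V=[h[:,:,i].astype(int) for i in range(3)]
roi=np.zeros(H.shape,bool);roi[165:246,202:354]=1
for y,x in((229,228),(235,228),(232,281),(222,325),(185,215),(183,290),(205,260)):print(x,y,h[y,x])
print("green",rect(roi&(H>55)&(H<95)&(S>70),.038,p))
print("yellow",rect(roi&(H>20)&(H<35)&(S>190),.038,p))
print("lids",rect(roi&(S<60)&(np.arange(384)[:,None]>205),.116,p))
cv2.imwrite("pics/crop.png",cv2.resize(a[155:260,190:365],None,fx=4,fy=4,interpolation=cv2.INTER_CUBIC))
E
```

```text
228 229 [ 39  11 163]
228 235 [ 41  12 164]
281 232 [ 38  12 165]
325 222 [ 30  13 163]
215 185 [ 63  68 132]
290 183 [ 19 114 107]
260 205 [ 21  93 222]
green [([239.0, 185.0], 585, -58, 70, 161, 0.2)]
yellow [([307.0, 185.0], 582, -279, 72, 165, 7.4)]
lids [([281.0, 233.0], 430, -183, 51, 73, 4.1), ([228.0, 229.0], 444, -25, 51, 72, -1.3), ([325.0, 222.0], 457, -318, 50, 79, 2.5)]
```

View pics/crop.png

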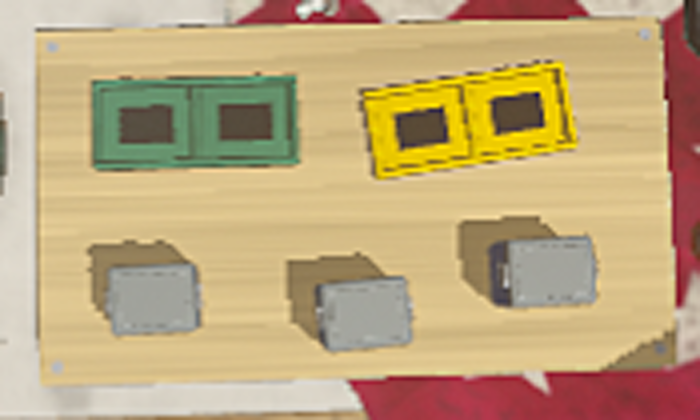

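```bash
cat >>h.py <<'E'
from scipy.spatial.transform import Rotation as Ro
def plan(x,y,z,yaw,n,hand,start=None,down=True):
    """n rows from (pos,R) to target; yaw deg; returns end state, commanded pose"""
    if start is None:
        s=sense(); start=(np.array(s["position"]),Ro.from_euler("xyz",s["ee_rot"]))
    P,R=start; tR=Ro.from_euler("xyz",[np.pi,0,np.radians(yaw)]); t=np.array([x,y,z]); rows=[]
    for k in range(n,0,-1):
        d=R.inv().apply((t-P)/k); w=(R.inv()*tR).as_rotvec()
        w=w/k
        d=d.round(4);w=w.round(3); rows.append([hand]+d.tolist()+w.tolist())
        P=P+R.apply(d); R=R*Ro.from_rotvec(w)
    for i in range(0,n,5): print(rows[i:i+5])
    return P,R
E
python3 - <<'E'
from h import *
a=cv2.imread("pics/top0.png");p=camera_params("top")
h=cv2.cvtColor(a,cv2.COLOR_BGR2HSV);H,S,V=[h[:,:,i].astype(int) for i in range(3)]
roi=np.zeros(H.shape,bool);roi[205:246,202:354]=1
print("lids",rect(roi&(S<40)&(V>140),.116,p))
plan(.455,-.318,.23,92.5,10,0)
E
```

```text
lids [([281.0, 233.0], 429, -182, 49, 69, 4.1), ([228.0, 229.0], 444, -24, 48, 70, 2.4), ([327.0, 223.0], 455, -323, 48, 67, -1.7)]
[[0, 0.0311, -0.0189, 0.0001, -0.0, -0.0, -0.125], [0, 0.0332, -0.0149, 0.0001, -0.0, -0.0, -0.125], [0, 0.0348, -0.0107, 0.0001, -0.0, -0.0, -0.125], [0, 0.0359, -0.0063, 0.0, -0.0, -0.0, -0.125], [0, 0.0363, -0.0017, 0.0001, -0.0, -0.0, -0.125]]
[[0, 0.0363, 0.0028, 0.0, -0.0, -0.0, -0.125], [0, 0.0356, 0.0073, 0.0001, -0.0, -0.0, -0.124], [0, 0.0345, 0.0117, 0.0, -0.0, -0.0, -0.125], [0, 0.0328, 0.0159, 0.0001, -0.0, -0.001, -0.124], [0, 0.0305, 0.0197, 0.0, -0.001, -0.001, -0.125]]
```

Request:
apply_moves --pt "0 0.031 -0.019 0 0 0 -0.125" --pt "0 0.033 -0.015 0 0 0 -0.125" --pt "0 0.035 -0.011 0 0 0 -0.125" --pt "0 0.036 -0.006 0 0 0 -0.125" --pt "0 0.036 -0.002 0 0 0 -0.125"

```text
t: 0.72
position: [0.3442, -0.4611, 0.2309]
ee_rot: [-3.141, -0.0, 0.996]
contact_force: [0.7, -0.5, -0.1]
finger_gap: 1.001
gripper_force: 0.0
```

Request:
apply_moves --pt "0 0.036 0.003 0 0 0 -0.125" --pt "0 0.036 0.007 0 0 0 -0.125" --pt "0 0.035 0.012 0 0 0 -0.125" --pt "0 0.033 0.016 0 0 0 -0.125" --pt "0 0.031 0.02 0 0 0 -0.12"

```text
t: 1.35
position: [0.4557, -0.3159, 0.2309]
ee_rot: [-3.141, -0.0, 1.616]
contact_force: [0.9, -0.3, -0.6]
finger_gap: 0.999
gripper_force: 0.0
```

Request:
apply_moves --pt "0 0 0 0 0 0 0" --pt "0 0 0 0 0 0 0"

```text
t: 1.6
position: [0.4547, -0.3176, 0.2309]
ee_rot: [-3.141, 0.0, 1.611]
contact_force: [-0.4, -1.2, -0.1]
finger_gap: 1.005
gripper_force: 0.0
```

```bash
python3 - <<'E'
from h import *
s=sense();p=camera_params("wrist");a=get_image("wrist")
print(s["position"],s["ee_rot"],s["joint_positions"].round(2),p["K"][0],p["k1"],p["T"].round(3).tolist())
cv2.imwrite("pics/w0.png",a[:,:,::-1])
E
```

```text
[ 0.45469835 -0.31757745  0.23093307] [-3.14051561e+00  2.45941524e-04  1.61066218e+00] [ 0.94  0.14 -0.42  1.68  0.06  1.33  0.55] [284.49296333   0.         253.54373926] -0.06952156980454434 [[0.999, 0.039, 0.01, 0.452], [0.04, -0.954, -0.298, -0.24], [-0.002, 0.299, -0.954, 0.374], [0.0, 0.0, 0.0, 1.0]]
```

View pics/w0.png

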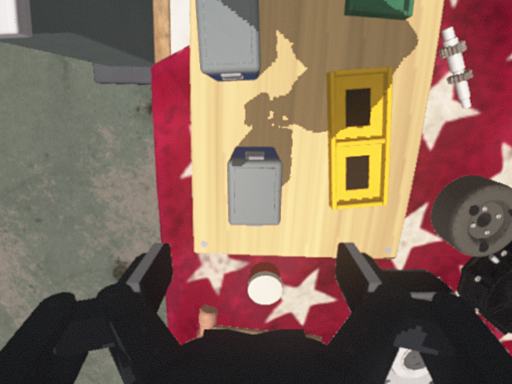

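The wrist view shows the −y tin's lid at about (255,187), the yellow tray at (360,138), and part of the middle tin's lid at (228,38). The gear shaft (455,65) and a white-lidded pot (265,285) are clear of the work.

```bash
cat >>h.py <<'E'
def look(tag):
    s=sense();p=camera_params("wrist");a=get_image("wrist")[:,:,::-1];cv2.imwrite(f"pics/{tag}.png",a)
    meas(a,p);return s,p,a
def meas(a,p):
    h=cv2.cvtColor(np.ascontiguousarray(a),cv2.COLOR_BGR2HSV);H,S,V=[h[:,:,i].astype(int) for i in range(3)]
    rr,cc=np.mgrid[:384,:512]; pts=cast(np.c_[cc.ravel(),rr.ravel()],.116,p).reshape(384,512,3)
    near=(pts[...,0]>.38)&(pts[...,0]<.68)&(pts[...,1]>-.39)&(pts[...,1]<.1)
    k=np.ones((3,3),np.uint8); o=lambda m:cv2.morphologyEx(m.astype(np.uint8),cv2.MORPH_OPEN,k)
    print("lids",rect(o(near&(S<45)&(V>95)&(V<215)),.116,p,800))
    print("yellow",rect(o((H>20)&(H<35)&(S>190)),.038,p,800)); print("green",rect(o((H>60)&(H<95)&(S>60)&near),.038,p,800))
E
python3 - <<'E'
from h import *
a=cv2.imread("pics/w0.png");meas(a,camera_params("wrist"))
h=cv2.cvtColor(a,cv2.COLOR_BGR2HSV);print(h[195,255],h[40,225],h[158,255],h[75,340])
E
```

```text
lids [([254.0, 188.0], 455, -319, 50, 73, 0.9), ([226.0, 41.0], 429, -191, 50, 63, 4.4)]
yellow []
green [([379.0, 7.0], 582, -135, 16, 73, -85.2)]
[ 45   3 166] [ 80   5 167] [  9  10 185] [ 21 196 135]
```

Request:
apply_moves --pt "0 -0.005 0 0.03 0 0 0.025" --pt "0 0 0 0.046 0 0 0" --pt "0 0 0 0.046 0 0 0" --pt "0 0 0 0.046 0 0 0" --pt "0 0 0 0 0 0 0"

```text
t: 2.28
position: [0.4518, -0.3214, 0.0597]
ee_rot: [-3.135, -0.005, 1.584]
contact_force: [-0.2, -0.6, 0.3]
finger_gap: 1.002
gripper_force: 0.0
```

Request:
apply_moves --pt "1 0 0 0 0 0 0" --pt "1 0 0 0 0 0 0" --pt "1 0 0 0 0 0 0" --pt "1 0 0 0 0 0 0" --pt "1 0 0 0 0 0 0"

```text
t: 2.9
position: [0.4569, -0.3234, 0.066]
ee_rot: [3.139, 0.003, 1.587]
contact_force: [-0.8, -0.6, 6.3]
finger_gap: 0.604
gripper_force: 64.7
```

```bash
python3 - <<'E'
from h import *
sed=open("h.py").read().replace("(H>20)&(H<35)&(S>190)","(H>18)&(H<35)&(S>150)");open("h.py","w").write(sed)
s=sense();print(s["position"],s["ee_rot"],s["finger_gap"],s["contact_force"])
E
python3 - <<'E'
from h import *
o=np.load if 0 else 0
s,p,a=look("w1")
E
```

```text
[ 0.45688779 -0.32342016  0.0659678 ] [3.13870123 0.00343502 1.58650233] 0.6042888000419624 [-0.81576353 -0.60865166  6.313923  ]
lids [([56.0, 173.0], 388, -278, 17, 99, -0.0)]
yellow [([442.0, 143.0], 577, -279, 78, 164, 7.5)]
green []
```

Request:
apply_moves --pt "1 0 0 -0.02 0 0 0" --pt "1 0 0 -0.02 0 0 0" --pt "1 0 0 -0.02 0 0 0" --pt "1 0 0 -0.02 0 0 0" --pt "1 0 0 0 0 0 0"

```text
t: 3.58
position: [0.4563, -0.3224, 0.1446]
ee_rot: [3.139, 0.002, 1.587]
contact_force: [-0.1, -0.1, -5.7]
finger_gap: 0.598
gripper_force: 64.6
```

Request:
apply_moves --pt "1 0 0 0 0 0 0" --pt "1 0 0 0 0 0 0" --pt "1 0 0 0 0 0 0"

```text
t: 3.95
position: [0.4551, -0.3217, 0.1424]
ee_rot: [-3.14, -0.001, 1.587]
contact_force: [-0.8, -0.9, -6.0]
finger_gap: 0.603
gripper_force: 64.6
```

Request:
apply_moves --pt "1 0 0 0 0 0 0"

```text
t: 4.08
position: [0.4554, -0.3219, 0.1429]
ee_rot: [-3.141, -0.0, 1.587]
contact_force: [0.4, 0.1, -4.6]
finger_gap: 0.601
gripper_force: 64.6
```

```bash
python3 - <<'E'
from h import *
s=sense();print(s["position"],s["ee_rot"],s["contact_force"],s["tau"].round(2))
s,p,a=look("w2")
E
```

```text
[ 0.45539217 -0.32187039  0.14287736] [-3.14102384e+00 -4.54326058e-04  1.58687822e+00] [ 0.36927865  0.05814596 -4.59277366] [ 0.000e+00 -4.208e+01 -2.700e+00 -3.201e+01  2.000e-02  1.000e-02
 -0.000e+00]
lids [([254.0, 211.0], 455, -311, 19, 29, -89.0), ([210.0, 27.0], 429, -207, 32, 49, 89.9)]
yellow [([392.0, 137.0], 578, -279, 76, 164, 7.6)]
green []
```

The hook reads about −5.5 N, so this tin (tin 1, −y end) is full and goes to green.

```bash
python3 - <<'E'
from h import *
plan(.585,-.098,.15,90.2,8,1)
E
```

```text
[[1, 0.0277, 0.0166, -0.0009, -0.0, -0.0, 0.002], [1, 0.0278, 0.0166, -0.0009, -0.0, -0.0, 0.002], [1, 0.0278, 0.0165, -0.0009, -0.0, -0.0, 0.001], [1, 0.0278, 0.0165, -0.0008, -0.0, -0.0, 0.002], [1, 0.0278, 0.0164, -0.0009, -0.0, -0.0, 0.001]]
[[1, 0.0279, 0.0164, -0.0008, -0.0, -0.0, 0.002], [1, 0.0279, 0.0164, -0.0009, -0.0, -0.0, 0.001], [1, 0.0279, 0.0164, -0.0008, -0.0, -0.0, 0.002]]
```

Request:
apply_moves --pt "1 0.028 0.0165 -0.001 0 0 0.002" --pt "1 0.028 0.0165 -0.001 0 0 0.002" --pt "1 0.028 0.0165 -0.001 0 0 0.002" --pt "1 0.028 0.0165 -0.001 0 0 0.002" --pt "1 0.028 0.0165 -0.001 0 0 0.002"

```text
t: 4.75
position: [0.5369, -0.1802, 0.1484]
ee_rot: [3.141, 0.0, 1.577]
contact_force: [0.2, -0.2, -5.7]
finger_gap: 0.6
gripper_force: 66.8
```

Request:
apply_moves --pt "1 0.028 0.0165 -0.001 0 0 0.002" --pt "1 0.028 0.0165 -0.001 0 0 0.002" --pt "1 0.028 0.0165 -0.001 0 0 0" --pt "1 0 0 0 0 0 0" --pt "1 0 0 0 0 0 0"

```text
t: 5.38
position: [0.5853, -0.0975, 0.151]
ee_rot: [-3.141, 0.001, 1.573]
contact_force: [-0.1, 0.5, -5.4]
finger_gap: 0.605
gripper_force: 66.8
```

```bash
python3 - <<'E'
from h import *
s,p,a=look("w3");print(s["position"],s["ee_rot"])
E
```

```text
lids [([30.0, 220.0], 428, -125, 69, 214, -16.3), ([373.0, 65.0], 659, -3, 43, 84, -0.0)]
yellow []
green [([249.0, 116.0], 584, -29, 69, 110, 0.4)]
[ 0.5852646  -0.0974597   0.15102711] [-3.14081619e+00  8.99957925e-04  1.57278083e+00]
```

View pics/w3.png

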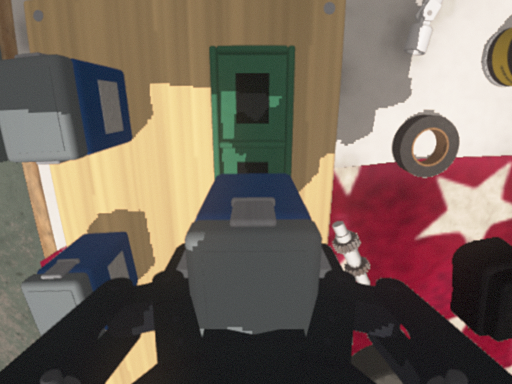

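The wrist view shows the held tin's lid at about (253,285), the green tray with its far edge at row 46 and its rib at row 144, and the other two tins at left. Next I'll ray-cast these edges.

```bash
python3 - <<'E'
from h import *
p=camera_params("wrist");a=cv2.imread("pics/w3.png")
print("tray far L,R corners",cast([(210,46),(295,46)],.038,p).round(4).tolist())
print("edges row150",cast([(213,150),(292,150)],.038,p).round(4).tolist())
print("rib",cast([(250,141),(250,148)],.038,p).round(4).tolist())
g=cv2.cvtColor(a,cv2.COLOR_BGR2GRAY).astype(int)
print("col225",list(zip(range(212,252,2),g[212:252:2,225])));print("col250 bottom",list(zip(range(310,345,2),g[310:345:2,215])))
print("row300",[(c,g[300,c]) for c in list(range(176,204,2))+list(range(304,332,2))])
print("rib col225",list(zip(range(134,156),g[134:156,225])))
for z in(.201,):print("lid",cast([(225,238),(225,330),(192,260),(317,260)],z,p).round(4).tolist())
E
```

```text
tray far L,R corners [[0.5493, 0.0255, 0.038], [0.6195, 0.0255, 0.038]]
edges row150 [[0.5488, -0.0612, 0.038], [0.6201, -0.0611, 0.038]]
rib [[0.5822, -0.0531, 0.038], [0.5822, -0.0594, 0.038]]
col225 [(212, np.int64(53)), (214, np.int64(54)), (216, np.int64(57)), (218, np.int64(58)), (220, np.int64(65)), (222, np.int64(71)), (224, np.int64(73)), (226, np.int64(71)), (228, np.int64(75)), (230, np.int64(73)), (232, np.int64(78)), (234, np.int64(80)), (236, np.int64(80)), (238, np.int64(79)), (240, np.int64(78)), (242, np.int64(82)), (244, np.int64(80)), (246, np.int64(81)), (248, np.int64(84)), (250, np.int64(77))]
col250 bottom [(310, np.int64(77)), (312, np.int64(78)), (314, np.int64(78)), (316, np.int64(78)), (318, np.int64(77)), (320, np.int64(79)), (322, np.int64(80)), (324, np.int64(82)), (326, np.int64(75)), (328, np.int64(72)), (330, np.int64(24)), (332, np.int64(30)), (334, np.int64(28)), (336, np.int64(31)), (338, np.int64(29)), (340, np.int64(29)), (342, np.int64(27)), (344, np.int64(25))]
row300 [(176, np.int64(31)), (178, np.int64(30)), (180, np.int64(29)), (182, np.int6
[... 411 characters left out ...]
, np.int64(31)), (324, np.int64(29)), (326, np.int64(30)), (328, np.int64(31)), (330, np.int64(29))]
rib col225 [(134, np.int64(120)), (135, np.int64(119)), (136, np.int64(122)), (137, np.int64(119)), (138, np.int64(100)), (139, np.int64(73)), (140, np.int64(63)), (141, np.int64(72)), (142, np.int64(91)), (143, np.int64(107)), (144, np.int64(113)), (145, np.int64(116)), (146, np.int64(111)), (147, np.int64(109)), (148, np.int64(110)), (149, np.int64(117)), (150, np.int64(122)), (151, np.int64(120)), (152, np.int64(118)), (153, np.int64(119)), (154, np.int64(117)), (155, np.int64(116))]
lid [[0.5754, -0.0672, 0.201], [0.574, -0.1093, 0.201], [0.5628, -0.0763, 0.201], [0.6093, -0.0762, 0.201]]
```

Request:
apply_moves --pt "1 0 -0.001 0.02 0 0 0" --pt "1 0 0 0.02 0 0 0" --pt "1 0 0 0.015 0 0 0" --pt "1 0 0 0.01 0 0 0" --pt "1 0 0 0.005 0 0 0"

```text
t: 6.05
position: [0.5843, -0.0967, 0.0804]
ee_rot: [-3.141, -0.0, 1.573]
contact_force: [-0.6, 0.5, -5.0]
finger_gap: 0.604
gripper_force: 66.9
```

Request:
apply_moves --pt "1 0 0 0.003 0 0 0" --pt "1 0 0 0.003 0 0 0" --pt "1 0 0 0.002 0 0 0" --pt "1 0 0 0 0 0 0" --pt "1 0 0 0 0 0 0"

```text
t: 6.68
position: [0.5847, -0.0969, 0.0735]
ee_rot: [3.141, 0.0, 1.573]
contact_force: [-0.7, -0.0, -6.0]
finger_gap: 0.6
gripper_force: 66.9
```

Request:
apply_moves --pt "1 0 0 0.0015 0 0 0" --pt "1 0 0 0.001 0 0 0" --pt "1 0 0 0 0 0 0"

```text
t: 7.05
position: [0.5846, -0.0968, 0.0711]
ee_rot: [3.142, 0.0, 1.573]
contact_force: [-2.9, 0.5, -3.1]
finger_gap: 0.605
gripper_force: 67.3
```

Request:
apply_moves --pt "1 0 0 0.001 0 0 0" --pt "1 0 0 0 0 0 0"

```text
t: 7.3
position: [0.5846, -0.0968, 0.0711]
ee_rot: [3.142, 0.001, 1.573]
contact_force: [-4.7, 0.4, 5.8]
finger_gap: 0.602
gripper_force: 68.1
```

Seated at the expected height. I'll open, rise, and go to the middle tin.

Request:
apply_moves --pt "0 0 0 0 0 0 0" --pt "0 0 0 0 0 0 0" --pt "0 0 0 0 0 0 0" --pt "0 0 0 0 0 0 0"

```text
t: 7.8
position: [0.5847, -0.0969, 0.0698]
ee_rot: [3.141, 0.0, 1.573]
contact_force: [0.1, 0.0, 0.2]
finger_gap: 0.997
gripper_force: 0.0
```

Request:
apply_moves --pt "0 0 0 -0.02 0 0 0" --pt "0 0 0 -0.04 0 0 0" --pt "0 0 0 -0.05 0 0 0" --pt "0 0 0 -0.05 0 0 0"

```text
t: 8.3
position: [0.5846, -0.0966, 0.2329]
ee_rot: [3.14, 0.0, 1.573]
contact_force: [0.6, -0.8, 0.4]
finger_gap: 0.999
gripper_force: 0.0
```

Request:
apply_moves --pt "0 -0.017 -0.03 0 0 0 -0.015" --pt "0 -0.017 -0.031 0 0 0 -0.015" --pt "0 -0.017 -0.031 0 0 0 -0.015" --pt "0 -0.016 -0.031 0 0 0 -0.015" --pt "0 -0.016 -0.032 0 0 0 -0.012"

```text
t: 8.93
position: [0.4317, -0.1851, 0.2314]
ee_rot: [3.14, 0.001, 1.646]
contact_force: [0.3, -0.3, -0.2]
finger_gap: 1.003
gripper_force: 0.0
```

Request:
apply_moves --pt "0 0 0 0 0 0 0" --pt "0 0 0 0 0 0 0" --pt "0 0 0 0 0 0 0"

```text
t: 9.3
position: [0.4332, -0.1839, 0.2303]
ee_rot: [3.141, 0.0, 1.647]
contact_force: [0.2, -0.0, 0.9]
finger_gap: 1.001
gripper_force: 0.0
```

```bash
python3 - <<'E'
from h import *
s,p,a=look("w4");print(s["position"],s["ee_rot"],s["joint_positions"].round(2))
E
```

```text
lids [([247.0, 187.0], 429, -185, 50, 59, 3.2), ([434.0, 111.0], 589, -97, 52, 71, -4.5)]
yellow [([352.0, 238.0], 578, -276, 74, 169, 7.4)]
green [([389.0, 51.0], 581, -46, 74, 133, 0.3)]
[ 0.43324251 -0.18387397  0.23025998] [3.14076498e+00 4.62726929e-05 1.64676311e+00] [ 0.84 -0.05 -0.47  1.86 -0.02  1.32  0.45]
```

View pics/w4.png

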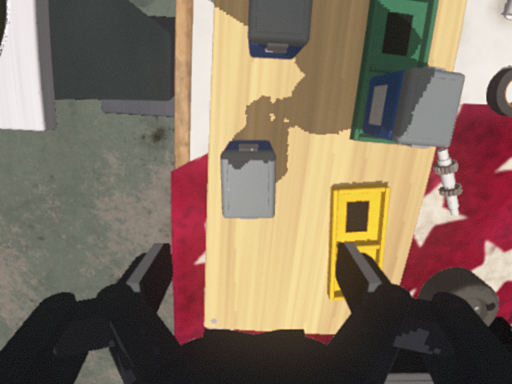

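The placed tin stands upright in the green pocket at (420,105). The middle tin's lid spans rows 152–218, columns 221–275.

```bash
python3 - <<'E'
from h import *
p=camera_params("wrist")
c=cast([(247,153),(247,218),(221,190),(275,190)],.116,p);print(c.round(4).tolist(),(c[0]+c[1])/2,(c[2]+c[3])/2)
c=cast([(222,160),(221,212),(275,160),(275,212)],.116,p);d=c[1]-c[0];e=c[3]-c[2];print(np.degrees(np.arctan2(-d[0],d[1]))-180,np.degrees(np.arctan2(-e[0],e[1]))-180)
# yellow tray from this view: edges/corners
c=cast([(331,184),(388,184),(328,298),(382,300)],.038,p);print(c.round(4).tolist())
E
```

```text
[[0.4251, -0.1505, 0.116], [0.4295, -0.2139, 0.116], [0.4031, -0.1874, 0.116], [0.4539, -0.1835, 0.116]] [ 0.42734035 -0.18219663  0.116     ] [ 0.42850368 -0.18542242  0.116     ]
-358.616721613016 -354.3732961139665
[[0.5298, -0.1938, 0.038], [0.6013, -0.1882, 0.038], [0.553, -0.3604, 0.038], [0.6325, -0.3597, 0.038]]
```

Request:
apply_moves --pt "0 0.0015 -0.005 0.03 0 0 0.018" --pt "0 0 0 0.045 0 0 0" --pt "0 0 0 0.045 0 0 0" --pt "0 0 0 0.03 0 0 0" --pt "0 0 0 0.014 0 0 0"

```text
t: 9.98
position: [0.4266, -0.1826, 0.0641]
ee_rot: [-3.139, -0.002, 1.628]
contact_force: [-0.5, 0.1, 0.3]
finger_gap: 1.001
gripper_force: 0.0
```

Request:
apply_moves --pt "0 0 0 0 0 0 0" --pt "1 0 0 0 0 0 0" --pt "1 0 0 0 0 0 0" --pt "1 0 0 0 0 0 0" --pt "1 0 0 0 0 0 0"

```text
t: 10.6
position: [0.4284, -0.1843, 0.0673]
ee_rot: [3.139, 0.002, 1.627]
contact_force: [-0.4, 0.0, 6.2]
finger_gap: 0.599
gripper_force: 63.2
```

Request:
apply_moves --pt "1 0 0 0 0 0 0" --pt "1 0 0 0 0 0 0"

```text
t: 10.85
position: [0.4284, -0.1843, 0.0673]
ee_rot: [3.139, 0.002, 1.627]
contact_force: [1.1, 0.2, 6.4]
finger_gap: 0.603
gripper_force: 63.2
```

Request:
apply_moves --pt "1 0 0 -0.02 0 0 0" --pt "1 0 0 -0.02 0 0 0" --pt "1 0 0 -0.02 0 0 0" --pt "1 0 0 -0.02 0 0 0" --pt "1 0 0 0 0 0 0"

```text
t: 11.48
position: [0.428, -0.1841, 0.1469]
ee_rot: [3.139, 0.002, 1.627]
contact_force: [0.3, 0.2, -2.5]
finger_gap: 0.599
gripper_force: 62.8
```

Request:
apply_moves --pt "1 0 0 0 0 0 0" --pt "1 0 0 0 0 0 0" --pt "1 0 0 0 0 0 0"

```text
t: 11.85
position: [0.4267, -0.1835, 0.1451]
ee_rot: [-3.14, -0.001, 1.627]
contact_force: [0.1, 0.2, -1.2]
finger_gap: 0.603
gripper_force: 62.8
```

Request:
apply_moves --pt "1 0 0 0 0 0 0"

```text
t: 11.98
position: [0.427, -0.1836, 0.1454]
ee_rot: [-3.141, -0.0, 1.627]
contact_force: [-0.1, -0.0, -2.5]
finger_gap: 0.604
gripper_force: 62.8
```

About −2 N: the middle tin is empty, so it goes to yellow.

```bash
python3 - <<'E'
from h import *
plan(.584,-.3187,.15,97.4,8,1)
E
```

```text
[[1, -0.018, 0.0187, -0.0006, -0.0, -0.0, -0.009], [1, -0.0181, 0.0185, -0.0006, -0.0, -0.0, -0.009], [1, -0.0183, 0.0183, -0.0006, -0.0, -0.0, -0.009], [1, -0.0185, 0.0182, -0.0006, -0.0, -0.0, -0.009], [1, -0.0186, 0.018, -0.0006, -0.0, -0.0, -0.009]]
[[1, -0.0188, 0.0178, -0.0006, -0.0, -0.0, -0.009], [1, -0.0189, 0.0176, -0.0006, -0.0, -0.0, -0.01], [1, -0.0191, 0.0175, -0.0005, -0.001, -0.0, -0.009]]
```

Request:
apply_moves --pt "1 -0.018 0.0187 -0.001 0 0 -0.009" --pt "1 -0.018 0.0185 -0.001 0 0 -0.009" --pt "1 -0.018 0.0183 0 0 0 -0.009" --pt "1 -0.0185 0.018 -0.001 0 0 -0.009" --pt "1 -0.0185 0.018 -0.001 0 0 -0.009"

```text
t: 12.6
position: [0.5257, -0.2683, 0.1494]
ee_rot: [-3.141, -0.0, 1.672]
contact_force: [0.5, -0.3, -1.9]
finger_gap: 0.596
gripper_force: 62.9
```

Request:
apply_moves --pt "1 -0.019 0.018 -0.001 0 0 -0.009" --pt "1 -0.019 0.0175 0 0 0 -0.01" --pt "1 -0.019 0.0175 0 0 0 -0.009" --pt "1 0 0 0 0 0 0" --pt "1 0 0 0 0 0 0"

```text
t: 13.22
position: [0.5837, -0.3179, 0.1502]
ee_rot: [-3.141, -0.001, 1.7]
contact_force: [-0.5, 0.2, -1.9]
finger_gap: 0.603
gripper_force: 63.2
```

```bash
python3 - <<'E'
from h import *
s,p,a=look("w5");print(s["position"],s["ee_rot"])
E
```

```text
lids [([195.0, 246.0], 545, -343, 20, 48, -21.5), ([8.0, 159.0], 419, -303, 26, 178, -7.3)]
yellow [([257.0, 110.0], 577, -250, 71, 108, 7.5)]
green []
[ 0.58367151 -0.31789753  0.15022491] [-3.14059269e+00 -1.13469550e-03  1.69994067e+00]
```

View pics/w5.png

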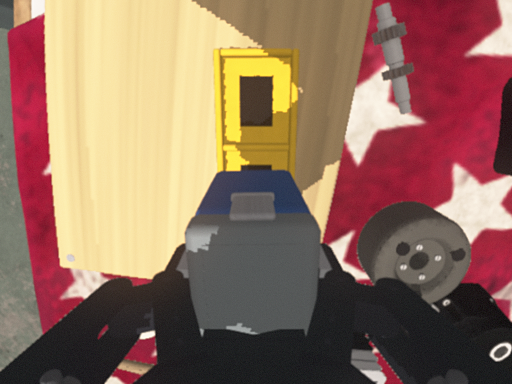

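The wrist view shows the yellow tray ahead of the held tin: far edge at row 48, sides at columns 214 and 298, rib at about row 147. The lid's front edge is at about row 222.

```bash
python3 - <<'E'
from h import *
p=camera_params("wrist");a=cv2.imread("pics/w5.png");s=sense()
R=Ro.from_euler("xyz",s["ee_rot"]);T=lambda c:(R.inv().apply(c-s["position"])*1000).round(1).tolist()
print("far L,R",T(cast([(214,49),(299,49)],.038,p)));print("row150 edges",T(cast([(218,150),(295,150)],.038,p)))
g=cv2.cvtColor(a,cv2.COLOR_BGR2GRAY).astype(int);print("rib",list(zip(range(138,158),g[138:158,228].tolist())))
print("row150",[(c,g[150,c].item()) for c in list(range(212,224))+list(range(289,302))])
print("row60",[(c,g[60,c].item()) for c in list(range(208,222))+list(range(292,304))])
print("far",list(zip(range(40,56),g[40:56,240].tolist())))
print("row300",[(c,g[300,c].item()) for c in list(range(184,202,2))+list(range(308,324,2))])
print("lid front",list(zip(range(210,244,2),g[210:244:2,290].tolist())))
print(T(cast([(225,142),(225,149)],.038,p)), "lid",T(cast([(191,300),(316,300),(290,222),(290,234)],.1995,p)))
b=cv2.imread("pics/w3.png");g=cv2.cvtColor(b,cv2.COLOR_BGR2GRAY).astype(int);print("w3 lid front",list(zip(range(210,244,2),g[210:244:2,290].tolist())))
E
```

```text
far L,R [[121.1, -32.2, 112.6], [121.2, 38.1, 112.5]]
row150 edges [[36.9, -31.5, 112.5], [37.0, 37.8, 112.5]]
rib [(138, 223), (139, 213), (140, 169), (141, 136), (142, 127), (143, 123), (144, 150), (145, 198), (146, 221), (147, 226), (148, 225), (149, 220), (150, 211), (151, 213), (152, 224), (153, 226), (154, 225), (155, 224), (156, 226), (157, 225)]
row150 [(212, 230), (213, 231), (214, 232), (215, 230), (216, 216), (217, 217), (218, 223), (219, 222), (220, 222), (221, 208), (222, 169), (223, 156), (289, 112), (290, 126), (291, 133), (292, 132), (293, 132), (294, 131), (295, 125), (296, 127), (297, 126), (298, 123), (299, 124), (300, 124), (301, 124)]
row60 [(208, 226), (209, 225), (210, 225), (211, 223), (212, 216), (213, 207), (214, 215), (215, 220), (216, 220), (217, 219), (218, 208), (219, 174), (220, 126), (221, 115), (292, 114), (293, 125), (294, 134), (295, 136), (296, 132), (297, 126), (298, 123), (299, 124), (300, 125), (301, 126), (302, 126), (303, 124)]
far [(40, 223), (41, 224), (42, 225), (43, 224), (44, 223), (45, 225), (46, 224), (47, 205), (48, 184), (49, 201), (50, 219), (51, 223), (52, 225), (53, 223), (54, 215), (55, 182)]
row300 [(184, 38), (186, 41), (188, 37), (190, 36), (192, 70), (194, 85), (196, 87), (198, 88), (200, 86), (308, 87), (310, 85), (312, 83), (314, 85), (316, 45), (318, 35), (320, 32), (322, 33)]
lid front [(210, 62), (212, 63), (214, 76), (216, 77), (218, 80), (220, 74), (222, 79), (224, 83), (226, 83), (228, 89), (230, 87), (232, 89), (234, 89), (236, 90), (238, 87), (240, 91), (242, 89)]
[[44.1, -25.0, 112.5], [37.8, -25.2, 112.5]] lid [[2.8, -24.2, -49.0], [2.9, 25.5, -49.0], [36.6, 13.7, -49.0], [31.8, 13.9, -49.0]]
w3 lid front [(210, 54), (212, 53), (214, 53), (216, 53), (218, 55), (220, 68), (222, 69), (224, 68), (226, 68), (228, 69), (230, 72), (232, 76), (234, 80), (236, 81), (238, 78), (240, 77), (242, 79)]
```

Request:
apply_moves --pt "1 -0.0025 0.002 0.02 0 0 0" --pt "1 0 0 0.02 0 0 0" --pt "1 0 0 0.015 0 0 0" --pt "1 0 0 0.008 0 0 0" --pt "1 0 0 0.004 0 0 0"

```text
t: 13.9
position: [0.5862, -0.3206, 0.0831]
ee_rot: [-3.141, -0.0, 1.7]
contact_force: [-0.5, -0.1, -1.1]
finger_gap: 0.598
gripper_force: 63.1
```

Request:
apply_moves --pt "1 0 0 0.003 0 0 0" --pt "1 0 0 0.003 0 0 0" --pt "1 0 0 0.002 0 0 0" --pt "1 0 0 0 0 0 0" --pt "1 0 0 0 0 0 0"

```text
t: 14.52
position: [0.5865, -0.3208, 0.076]
ee_rot: [3.141, 0.0, 1.7]
contact_force: [0.1, 0.5, -2.2]
finger_gap: 0.599
gripper_force: 63.1
```

Request:
apply_moves --pt "1 0 0 0.002 0 0 0" --pt "1 0 0 0.001 0 0 0" --pt "1 0 0 0 0 0 0"

```text
t: 14.9
position: [0.5864, -0.3207, 0.0727]
ee_rot: [-3.141, -0.0, 1.7]
contact_force: [-0.3, -0.3, -2.0]
finger_gap: 0.604
gripper_force: 63.1
```

Request:
apply_moves --pt "1 0 0 0.001 0 0 0" --pt "1 0 0 0 0 0 0"

```text
t: 15.15
position: [0.5865, -0.3208, 0.0725]
ee_rot: [3.141, 0.0, 1.7]
contact_force: [-1.0, 0.8, 3.3]
finger_gap: 0.598
gripper_force: 63.5
```

Seated. I'll release, rise, and go to the third tin.

Request:
apply_moves --pt "0 0 0 0 0 0 0" --pt "0 0 0 0 0 0 0" --pt "0 0 0 0 0 0 0" --pt "0 0 0 0 0 0 0"

```text
t: 15.65
position: [0.5864, -0.3207, 0.0717]
ee_rot: [3.142, 0.0, 1.7]
contact_force: [-0.6, 0.1, 0.1]
finger_gap: 0.998
gripper_force: 0.0
```

Request:
apply_moves --pt "0 0 0 -0.02 0 0 0" --pt "0 0 0 -0.04 0 0 0" --pt "0 0 0 -0.05 0 0 0" --pt "0 0 0 -0.05 0 0 0"

```text
t: 16.15
position: [0.5866, -0.3206, 0.2351]
ee_rot: [3.14, 0.001, 1.7]
contact_force: [0.3, -0.7, 0.2]
finger_gap: 0.999
gripper_force: 0.0
```

```bash
python3 - <<'E'
from h import *
plan(.444,-.024,.23,92.4,9,0)
E
```

```text
[[0, 0.0347, -0.0115, 0.0005, 0.0, 0.0, 0.01], [0, 0.0346, -0.0118, 0.0005, 0.0, 0.0, 0.01], [0, 0.0345, -0.0121, 0.0005, 0.0, 0.0, 0.01], [0, 0.0344, -0.0125, 0.0005, 0.0, 0.0, 0.01], [0, 0.0342, -0.0128, 0.0005, 0.0, 0.0, 0.009]]
[[0, 0.0341, -0.0132, 0.0005, 0.0, 0.0, 0.01], [0, 0.034, -0.0135, 0.0005, 0.0, 0.0, 0.009], [0, 0.0339, -0.0138, 0.0006, 0.001, 0.0, 0.01], [0, 0.0337, -0.0141, 0.0005, 0.0, 0.001, 0.009]]
```

Request:
apply_moves --pt "0 0.0345 -0.0115 0.0005 0 0 0.01" --pt "0 0.0345 -0.012 0.0005 0 0 0.01" --pt "0 0.0345 -0.012 0.0005 0 0 0.01" --pt "0 0.0345 -0.0125 0.0005 0 0 0.01" --pt "0 0.034 -0.013 0.0005 0 0 0.009"

```text
t: 16.77
position: [0.5069, -0.155, 0.231]
ee_rot: [3.14, 0.001, 1.651]
contact_force: [0.4, 1.1, 0.7]
finger_gap: 1.001
gripper_force: 0.0
```

Request:
apply_moves --pt "0 0.034 -0.013 0.0005 0 0 0.01" --pt "0 0.034 -0.0135 0.0005 0 0 0.009" --pt "0 0.034 -0.014 0.0005 0 0 0.01" --pt "0 0.034 -0.014 0.0005 0 0 0.009" --pt "0 0 0 0 0 0 0"

```text
t: 17.4
position: [0.4435, -0.0214, 0.229]
ee_rot: [3.139, 0.002, 1.618]
contact_force: [0.6, -0.3, 0.9]
finger_gap: 1.003
gripper_force: 0.0
```

Request:
apply_moves --pt "0 0 0 0 0 0 0" --pt "0 0 0 0 0 0 0"

```text
t: 17.65
position: [0.4442, -0.0252, 0.2277]
ee_rot: [3.141, 0.0, 1.611]
contact_force: [0.0, 0.3, -1.2]
finger_gap: 1.002
gripper_force: 0.0
```

```bash
python3 - <<'E'
from h import *
s,p,a=look("w6");print(s["position"],s["ee_rot"])
E
```

```text
lids [([393.0, 254.0], 587, -98, 54, 63, 1.6), ([253.0, 187.0], 444, -24, 50, 59, 1.1), ([289.0, 63.0], 471, 85, 31, 181, 89.6)]
yellow [([325.0, 312.0], 560, -235, 46, 99, 6.4)]
green [([359.0, 188.0], 583, -54, 71, 162, 0.3)]
[ 0.44417356 -0.02519534  0.22767361] [3.14104941e+00 1.32769192e-04 1.61126832e+00]
```

View pics/w6.png

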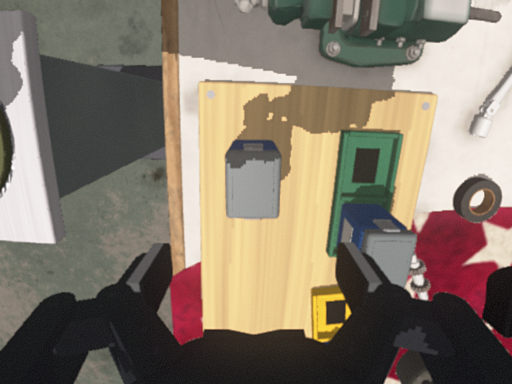

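The third lid is centred at (253,185), and the green +y pocket at (365,165) is free.

Request:
apply_moves --pt "0 0.005 0 0.03 0 0 0.01" --pt "0 0 0 0.045 0 0 0" --pt "0 0 0 0.045 0 0 0" --pt "0 0 0 0.03 0 0 0" --pt "0 0 0 0.013 0 0 0"

```text
t: 18.32
position: [0.4425, -0.0195, 0.0626]
ee_rot: [-3.139, -0.001, 1.602]
contact_force: [0.6, 0.1, 0.1]
finger_gap: 1.005
gripper_force: 0.0
```

Request:
apply_moves --pt "0 0 0 0 0 0 0" --pt "1 0 0 0 0 0 0" --pt "1 0 0 0 0 0 0" --pt "1 0 0 0 0 0 0" --pt "1 0 0 0 0 0 0"

```text
t: 18.95
position: [0.4443, -0.0194, 0.0656]
ee_rot: [3.14, 0.001, 1.603]
contact_force: [-1.6, -0.6, 5.7]
finger_gap: 0.604
gripper_force: 65.0
```

Request:
apply_moves --pt "1 0 0 0 0 0 0" --pt "1 0 0 0 0 0 0"

```text
t: 19.2
position: [0.4443, -0.0194, 0.0656]
ee_rot: [3.14, 0.001, 1.603]
contact_force: [-2.3, -0.8, 6.9]
finger_gap: 0.601
gripper_force: 65.0
```

Request:
apply_moves --pt "1 0 0 -0.02 0 0 0" --pt "1 0 0 -0.02 0 0 0" --pt "1 0 0 -0.02 0 0 0" --pt "1 0 0 -0.02 0 0 0" --pt "1 0 0 0 0 0 0"

```text
t: 19.82
position: [0.4441, -0.0193, 0.145]
ee_rot: [3.139, 0.001, 1.603]
contact_force: [1.4, 0.7, -5.2]
finger_gap: 0.604
gripper_force: 65.3
```

Request:
apply_moves --pt "1 0 0 0 0 0 0" --pt "1 0 0 0 0 0 0" --pt "1 0 0 0 0 0 0"

```text
t: 20.2
position: [0.443, -0.0191, 0.1435]
ee_rot: [-3.14, -0.0, 1.603]
contact_force: [0.8, -0.0, -5.0]
finger_gap: 0.6
gripper_force: 65.3
```

Request:
apply_moves --pt "1 0 0 0 0 0 0"

```text
t: 20.32
position: [0.4434, -0.0191, 0.1439]
ee_rot: [-3.141, -0.0, 1.603]
contact_force: [-0.5, -0.6, -6.5]
finger_gap: 0.605
gripper_force: 65.3
```

About −5.5 N: the third tin is full, so it goes to green's +y pocket.

Request:
apply_moves --pt "1 0 0 -0.02 0 0 0.005" --pt "1 0 0.016 -0.01 0 0 0.005" --pt "1 0 0.025 0 0 0 0.005" --pt "1 0 0.025 0 0 0 0.005" --pt "1 0 0.025 0 0 0 0.005"

```text
t: 20.95
position: [0.5353, -0.0177, 0.174]
ee_rot: [-3.141, -0.0, 1.577]
contact_force: [0.1, -1.1, -5.7]
finger_gap: 0.605
gripper_force: 66.7
```

Request:
apply_moves --pt "1 0 0.025 0 0 0 0.004" --pt "1 0 0.025 0 0 0 0" --pt "1 0 0 0.01 0 0 0" --pt "1 0 0 0.01 0 0 0" --pt "1 0 0 0 0 0 0"

```text
t: 21.58
position: [0.5827, -0.0175, 0.1527]
ee_rot: [-3.138, 0.0, 1.574]
contact_force: [-1.0, -0.5, -5.0]
finger_gap: 0.602
gripper_force: 68.5
```

Request:
apply_moves --pt "1 0 0 0 0 0 0"

```text
t: 21.7
position: [0.5842, -0.0174, 0.1544]
ee_rot: [-3.142, 0.001, 1.574]
contact_force: [0.8, -0.7, -5.3]
finger_gap: 0.602
gripper_force: 68.4
```

```bash
python3 - <<'E'
from h import *
s,p,a=look("w7");print(s["position"],s["ee_rot"])
g=cv2.cvtColor(a,cv2.COLOR_BGR2GRAY).astype(int)
R=Ro.from_euler("xyz",s["ee_rot"]);T=lambda c:(R.inv().apply(c-s["position"])*1000).round(1).tolist()
print("lid front",list(zip(range(206,248,2),g[206:248:2,290].tolist())))
print("row300",[(c,g[300,c].item()) for c in list(range(184,202,2))+list(range(308,324,2))])
h=cv2.cvtColor(a,cv2.COLOR_BGR2HSV);m=(h[...,0]>60)&(h[...,0]<95)&(h[...,1]>60)
for r in(80,120,150,165):
    c=np.flatnonzero(m[r,180:330])+180; 
    if len(c):print(r,c[0],c[-1],T(cast([(c[0]-.5,r),(c[-1]+.5,r)],.038,p)))
for c in(225,250,280):
    r=np.flatnonzero(m[:200,c]);print(c,r[:1],T(cast([(c,r[0]-.5)],.038,p)) if len(r) else 0)
cv2.imwrite("pics/w7.png",a)
E
```

```text
lids [([25.0, 269.0], 404, -71, 48, 142, -0.1), ([230.0, 75.0], 560, 68, 64, 240, 90.0)]
yellow []
green [([255.0, 157.0], 587, 10, 36, 64, -89.8)]
[ 0.58415558 -0.01739178  0.15444639] [-3.14151864e+00  5.09591727e-04  1.57364493e+00]
lid front [(206, 53), (208, 50), (210, 53), (212, 52), (214, 52), (216, 49), (218, 53), (220, 52), (222, 57), (224, 55), (226, 68), (228, 67), (230, 67), (232, 72), (234, 72), (236, 71), (238, 73), (240, 76), (242, 79), (244, 81), (246, 80)]
row300 [(184, 32), (186, 30), (188, 34), (190, 31), (192, 59), (194, 76), (196, 79), (198, 78), (200, 80), (308, 78), (310, 80), (312, 78), (314, 73), (316, 40), (318, 24), (320, 30), (322, 30)]
150 215 290 [[36.4, -35.4, 116.4], [36.4, 34.1, 116.4]]
165 216 290 [[22.5, -35.0, 116.4], [22.5, 34.7, 116.4]]
225 [9] [[153.0, -22.9, 116.4]]
250 [0] [[159.6, -2.5, 116.4]]
280 [0] [[159.7, 21.8, 116.4]]
```

View pics/w7.png

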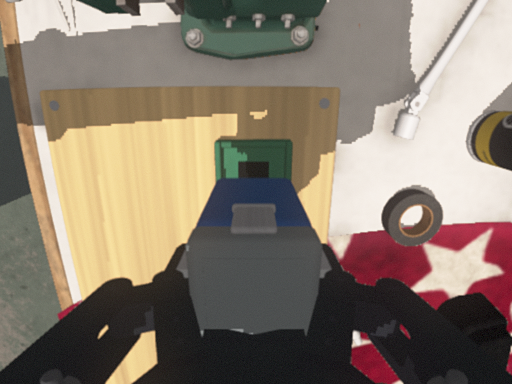

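The wrist view shows the held tin just behind the pocket, with the tray's far edge at row 140. The lid's front edge sits about 3 mm back of the tool line, so I shift +3.5 mm and lower.

Request:
apply_moves --pt "1 0.0035 -0.0005 0.02 0 0 0" --pt "1 0 0 0.02 0 0 0" --pt "1 0 0 0.015 0 0 0" --pt "1 0 0 0.01 0 0 0" --pt "1 0 0 0.005 0 0 0"

```text
t: 22.38
position: [0.5838, -0.0138, 0.0834]
ee_rot: [-3.141, -0.0, 1.574]
contact_force: [-0.7, -0.0, -4.9]
finger_gap: 0.603
gripper_force: 68.8
```

Request:
apply_moves --pt "1 0 0 0.004 0 0 0" --pt "1 0 0 0.003 0 0 0" --pt "1 0 0 0.002 0 0 0" --pt "1 0 0 0 0 0 0" --pt "1 0 0 0 0 0 0"

```text
t: 23.0
position: [0.5842, -0.0138, 0.0755]
ee_rot: [3.141, 0.0, 1.574]
contact_force: [-0.7, -0.2, -5.0]
finger_gap: 0.601
gripper_force: 68.8
```

Request:
apply_moves --pt "1 0 0 0.002 0 0 0" --pt "1 0 0 0.0015 0 0 0" --pt "1 0 0 0 0 0 0"

```text
t: 23.38
position: [0.5838, -0.0137, 0.0715]
ee_rot: [-3.141, 0.0, 1.574]
contact_force: [-0.4, 0.1, -6.1]
finger_gap: 0.599
gripper_force: 68.8
```

Request:
apply_moves --pt "1 0 0 0.001 0 0 0" --pt "1 0 0 0.0005 0 0 0" --pt "1 0 0 0 0 0 0"

```text
t: 23.75
position: [0.5841, -0.0137, 0.0707]
ee_rot: [3.141, 0.0, 1.574]
contact_force: [-2.0, 0.9, -1.5]
finger_gap: 0.601
gripper_force: 69.0
```

Touching the floor at 0.0707, where it should. I'll release, rise, and back off.

Request:
apply_moves --pt "0 0 0 0 0 0 0" --pt "0 0 0 0 0 0 0" --pt "0 0 0 0 0 0 0" --pt "0 0 0 0 0 0 0"

```text
t: 24.25
position: [0.5842, -0.0138, 0.0705]
ee_rot: [3.141, 0.0, 1.574]
contact_force: [-0.1, -0.1, -0.4]
finger_gap: 1.001
gripper_force: 0.0
```

Request:
apply_moves --pt "0 0 0 -0.02 0 0 0" --pt "0 0 0 -0.04 0 0 0" --pt "0 0 0 -0.05 0 0 0" --pt "0 0 0 -0.05 0 0 0" --pt "0 0 -0.03 -0.01 0 0 0"

```text
t: 24.88
position: [0.557, -0.013, 0.2459]
ee_rot: [3.133, -0.0, 1.575]
contact_force: [1.1, -0.1, -0.9]
finger_gap: 1.003
gripper_force: 0.0
```

Request:
apply_moves --pt "0 0 -0.04 0 0 0 0" --pt "0 0 -0.04 0 0 0 0" --pt "0 0 -0.02 0 0 0 0" --pt "0 0 0 0 0 0 0" --pt "0 0 0 0 0 0 0"

```text
t: 25.5
position: [0.455, -0.0139, 0.2412]
ee_rot: [3.14, 0.0, 1.574]
contact_force: [-0.2, -0.7, -0.5]
finger_gap: 1.0
gripper_force: 0.0
```

```bash
python3 - <<'E'
from h import *
t=get_image("top")[:,:,::-1];w=get_image("side")[:,:,::-1]
a=cv2.resize(t[145:265,110:370],(780,360),interpolation=cv2.INTER_CUBIC);b=cv2.resize(w[110:270,130:350],(330,240),interpolation=cv2.INTER_CUBIC)
o=np.zeros((600,780,3),np.uint8);o[:360]=a;o[360:,:330]=b;cv2.imwrite("pics/end.png",o);s=sense();print(s["t"],s["position"])
E
```

```text
25.6 [ 0.45488679 -0.01385632  0.24063147]
```

View pics/end.png

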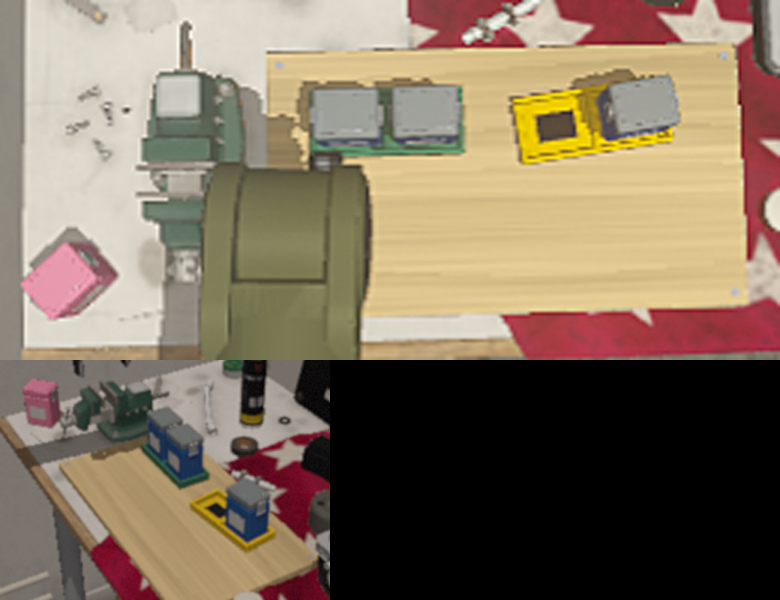

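The final views show two tins upright in the green pockets at (346,115) and (426,112), and one upright in the yellow pocket at (640,105). The pink look-alike and the other items have not moved.

```bash
python3 -c "
from plant import finish_job;print(finish_job())"
```

```text
the job is handed in; nothing more can be done
None
```

Job handed in at about 25.6 s: by weight, the −y and +y end tins were full and now stand in the green tray, and the empty middle tin stands in the yellow tray, all upright in the final pictures.

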